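# Weigh the tins of dried apple on the beam scale

## Robot

A 6-joint arm with a two-finger parallel gripper is mounted at the origin on the work surface. World frame = base frame: x ahead of the robot, y to its left, z up, the work surface at z = 0. Lengths are in mm, angles in rad, forces in N, time in s.
With the tool pointing down it reaches from about 350 to 875 mm from the base axis. Payload 4.2 kg.
Tool frame: the origin (TCP) lies between the finger pads, 19 mm behind the fingertips; this is the grasp point; z points along the fingers, y is the line along which they close (so a half turn about z gives the same grasp; the last joint's range is limited). The gripper opens to 85 mm and grips with 20 to 120 N. Pads are 22 mm wide; open, the fingers measure 114 mm over their backs; the gripper's body (76 mm by 85 mm) begins 54 mm behind the grasp point. The pads swing forward as they close: fully open they stand 13 mm farther back than shut.
Start: joints at [1.55, 0.385, 0.008, 0, -1.194, -0.259], TCP at [172.57, 600.682, 250.012] pointing down, gripper open.
Joint ranges: [-3.14, 3.14], [-1.21, 2.06], [-1.07, 1.41], [-3.16, 2.05], [-2.99, -0.16], [-3.1, 3.1]. Speed limits (rad/s): [2.79, 2.79, 3.14, 3.14, 3.14, 3.14].

## Interface

Orientations are given as a unit quaternion [x, y, z, w].
In Python, from bench import arm gives the robot as it stands. The module is installed in compiled form; this text tells all that it offers.
- The arm moves only by the tool drive_tool, never from a script. Its argument "targets" is a list of rows, each a list of 5 numbers: the closure, from -1 (fully open) to 1 (shut), then the shift along the tool's x, y, z in mm, then the turn about the tool's z in degrees. In form: [[grip, tx, ty, tz, roll], ...]. A call has 1 to 12 rows; each row is the pose to reach, as a shift and turn from the pose commanded when the call began, along the tool's axes at that moment; what a row does not reach only later rows make up. A row lasts 1/10 s, in which the tool goes at most 50 mm and 8.59 degrees, less where a joint would pass 70% of its speed; a pose out of reach is approached as far as the arm can. A call with a gripper value outside its range is refused whole. The fingers move at their own pace and stop on an object; the grip force is fixed at half the most. Time passes only in rows, so rows that repeat a pose let the fingers close. It gives the time, the measured TCP pose, the force, the opening and the grip force at its end, in the units of the state.
- arm.read_state(): the state, without advancing time (a new reading comes with each control period).
- arm.get_image(name): name is "side" or "top" or "wrist"; returns the picture (480x640x3 uint8, blue, green, red); there is no depth.
- arm.camera_params(name): a dict with "fov_y" (degrees; the focal length in pixels is half the picture's height over the tangent of half this angle, whatever the lens; pixels are square), "cx", "cy" (the principal point, pixels), "rvec" (rotation vector, rad) and "tvec" (3), from world to camera coordinates, as OpenCV has them; the wrist camera has in their place "tool_from_camera" (4x4, takes a point from camera to tool coordinates, whose origin is the TCP and whose axes are the flange's). Camera axes: x right, y down, z forward; pixel columns grow to the right and rows downward; lengths in mm; the calibration is good to about 2 mm. A picture is of the moment at which its call begins: read the wrist's pose just before it. camera_params takes no time and is no camera call.
- arm.job_done(): hands the job in; it is judged then, once.
The state is a dict: "clock": time; "joints": joint angles; "joint_vel": joint speeds; "joint_efforts": joint torques, N m; "position": TCP position; "ee_rot": TCP orientation; "contact_force": force on the tool from outside, world axes, zero at the start; "wrist_torque": the same for the moment, N m; "gripper_width": finger opening in mm; "grasp_force": force on a finger pad.
Only numpy, scipy, OpenCV 4.12 (cv2) and the standard library are available. Lean on these libraries where they do the work, as an engineer would, in place of code of your own. Each camera call takes 0.05 s, during which the arm holds its last target. There are 200 camera calls.

## Task

Zero the beam scale first: with nothing hung on it and every tin still standing on the table, slide the poise until the pointer settles centred on the green mark, and let go. Then hang every tin of dried apple by its wire loop on the scale's load peg, and weigh them together: slide the poise out until the pointer settles on the green mark again, leaving the tins hanging. Leave the tile, mug, jar and bowl where they are.

Things in the scene. Friction and masses are not known exactly. Their poses are not given: they have to be found in the camera images.
- scale: blue stand of the beam scale, fixed to the table. Origin on the table under the beam's pivot; its x points away from the robot, its y along the beam towards the pointer, z up. Base plate 85 x 500 x 14 mm; pivot 180 mm above the table
- beam (a joint): tilt of the steel beam about the pivot (axis along the scale's x), rad, stops at -0.15 and +0.15. 0 is level: the pointer is centred. Positive: pointer end up (load side too heavy: move the poise outwards); negative: pointer end down. It swings freely and settles about 2 s after being let go; within the stops it gives 0.0065 to 0.0085 rad for each mm of poise travel
- poise (a joint): position of the brass poise along the beam, 0 to 0.22 m; its centre is 45 mm + this from the pivot, towards the pointer. Friction (1.2 N) keeps it where it is left. With nothing hung the beam comes level somewhere near 0.025. The poise weighs 0.31 to 0.39 kg; each kilogram hung on the peg needs about 0.26 m more
- poise_grip (a point): middle of the black grip on top of the poise, the point for the TCP; the grip is 20 mm (scale x) by 24 mm (along the beam), its top 18 mm above and the poise's brass block 19 mm below this point. It moves and tilts with the beam; nothing else is near. Pinch it across the beam and slide it along
- load_peg (a point): root of the brass load peg, on its axis, 90 mm from the pivot on the side away from the pointer; axes as the scale's, tilting with the beam. The peg, 10 mm thick, runs level 172 mm along this frame's -x (towards the robot); its last 12 mm turn up by 10 mm (tip top 15 mm above the axis, end at 189 mm). 32 mm collar at the root, ending at +1 mm. Room for three tins, 54 mm each
- pointer_tip (a point): outer end of the red pointer, 380 mm from the pivot, fixed to the beam
- gauge_mark (a point): middle of the green band (22 mm high) on the white gauge plate beside the pointer's end; the pointer is centred when its tip is at the height of this point
- tin_a: snack tin of dried apple, blue with a white band, 54 mm in diameter, 56 mm high, 0.12 to 0.21 kg, may be absent. Origin at the centre of its underside, z up. A stiff 6 mm wire loop stands on it in its y-z plane: 38 mm wide inside, straight to 86 mm above the underside, then tapering to a peak, its underside at 105 mm. On top a wooden grip 22 x 22 mm, from 112 to 152 mm
- tin_a_eye (a point): point inside the top of tin_a's loop, 98 mm above its underside, that lies on the peg's axis when the tin hangs
- tin_a_grip (a point): point in tin_a's wooden grip, 138 mm above its underside, for the TCP
- tin_b: snack tin of dried apple, red with a yellow band, 54 mm in diameter, 56 mm high, 0.12 to 0.21 kg, may be absent. Origin at the centre of its underside, z up. A stiff 6 mm wire loop stands on it in its y-z plane: 38 mm wide inside, straight to 86 mm above the underside, then tapering to a peak, its underside at 105 mm. On top a wooden grip 22 x 22 mm, from 112 to 152 mm
- tin_b_eye (a point): point inside the top of tin_b's loop, 98 mm above its underside, that lies on the peg's axis when the tin hangs
- tin_b_grip (a point): point in tin_b's wooden grip, 138 mm above its underside, for the TCP
- tin_c: snack tin of dried apple, yellow with a red band, 54 mm in diameter, 56 mm high, 0.12 to 0.21 kg, may be absent. Origin at the centre of its underside, z up. A stiff 6 mm wire loop stands on it in its y-z plane: 38 mm wide inside, straight to 86 mm above the underside, then tapering to a peak, its underside at 105 mm. On top a wooden grip 22 x 22 mm, from 112 to 152 mm
- tin_c_eye (a point): point inside the top of tin_c's loop, 98 mm above its underside, that lies on the peg's axis when the tin hangs
- tin_c_grip (a point): point in tin_c's wooden grip, 138 mm above its underside, for the TCP
- tin_d: snack tin of dried apple, green with a white band, 54 mm in diameter, 56 mm high, 0.12 to 0.21 kg, may be absent. Origin at the centre of its underside, z up. A stiff 6 mm wire loop stands on it in its y-z plane: 38 mm wide inside, straight to 86 mm above the underside, then tapering to a peak, its underside at 105 mm. On top a wooden grip 22 x 22 mm, from 112 to 152 mm
- tin_d_eye (a point): point inside the top of tin_d's loop, 98 mm above its underside, that lies on the peg's axis when the tin hangs
- tin_d_grip (a point): point in tin_d's wooden grip, 138 mm above its underside, for the TCP
- tile: bystander: blue ceramic tile, 100 x 100 x 9 mm, origin under its centre
- mug: bystander: green mug, 76 mm wide, 85 mm high, origin under its centre
- jar: bystander: amber jar, 72 mm wide, 120 mm high, origin under its centre
- bowl: bystander: white bowl, 140 mm wide, 55 mm high, origin under its centre
There are look-alikes about, which are no part of the job. Leave any pink look-alike of the tin_b alone.

How it is judged:
By the outcome, as a careful person would: the job done as asked, in the order asked, and still so for the second after the job is handed in, with the robot touching nothing.
Of tin_a, tin_b, tin_c, tin_d only 2 to 3 are there at a start; the rules pass over those that are not, and their reading is None.
At some moment in a run one of tin_a, tin_b, tin_c, tin_d may be knocked a few centimetres aside while the robot is not near it.
It also fails if it takes over 210 s, if anything falls off the work surface, if the arm or the gripper's body presses on something with over 40 N, if the wrist force passes 120 N, or if a joint passes its speed limit or range.

## Working session

There is one attempt and no reset: what is moved stays moved. The work goes in short steps, Python scripts to look and compute and a tool call to move; the robot and the scene stay as the last step left them, time stands still between calls to the robot, and variables do not carry over. Pictures are saved under pics/ and viewed, at most 14 in all, crops included, and the job is handed in when it is done.

Besides the shell and the picture viewer there is one more tool, called after "Emit:" by a JSON object that holds its "api" and its "payload". drive_tool: Moves the arm, as the interface text tells. Its arguments: {"type":"object","properties":{"targets":{"type":"array","items":{"type":"array","items":{"type":"number"}}}},"required":["targets"]}

```bash
mkdir -p pics
cat > h.py <<'E'
import numpy as np,cv2
from scipy.spatial.transform import Rotation as R
from bench import arm
def cam(n,st=None):
    p=arm.camera_params(n); f=240/np.tan(np.radians(p["fov_y"])/2)
    K=np.array([[f,0,p["cx"]],[0,f,p["cy"]],[0,0,1]])
    if n=="wrist":
        st=st or arm.read_state(); T=np.eye(4);T[:3,:3]=R.from_quat(st["ee_rot"]).as_matrix();T[:3,3]=st["position"]
        W=T@np.array(p["tool_from_camera"]); return K,W[:3,:3],W[:3,3]
    r=R.from_rotvec(np.ravel(p["rvec"])).as_matrix(); return K,r.T,-r.T@np.ravel(p["tvec"])
def ray(c,uv):
    K,r,o=c; d=r@np.linalg.inv(K)@[uv[0],uv[1],1]; return o,d/np.linalg.norm(d)
def onz(c,uv,z):
    o,d=ray(c,uv); return o+d*(z-o[2])/d[2]
def proj(c,P):
    K,r,o=c; q=K@(r.T@(np.array(P)-o)); return q[:2]/q[2]
def tri(c1,a,c2,b):
    o1,d1=ray(c1,a);o2,d2=ray(c2,b)
    s=np.linalg.lstsq(np.c_[d1,-d2],o2-o1,rcond=None)[0]
    p,q=o1+s[0]*d1,o2+s[1]*d2; return (p+q)/2,np.linalg.norm(p-q)
E
python3 - <<'E'
from h import *
print(arm.read_state()); np.set_printoptions(precision=3,suppress=True)
for n in("top","side","wrist"):
    c=cam(n);im=arm.get_image(n);cv2.imwrite(f"pics/{n}0.png",im);print(n,c, arm.camera_params(n))
E
```

```text
{'clock': 0.0, 'joints': array([ 1.54956039e+00,  3.85569593e-01,  6.63072961e-03, -4.95273006e-04,
       -1.19396160e+00, -2.58597813e-01]), 'joint_vel': array([ 1.11254791e-03, -8.42444791e-04, -7.45707137e-05, -1.45250040e-03,
        1.42509358e-03,  2.31785950e-04]), 'joint_efforts': array([ 2.51126539e-04, -3.92284691e+01,  1.88397413e+01,  4.18628097e+00,
       -4.63848672e-03,  6.41713839e-06]), 'position': array([172.45491599, 600.18511297, 248.91611868]), 'ee_rot': array([ 9.90214272e-01, -1.39551197e-01, -1.03978412e-04,  1.07191849e-03]), 'contact_force': array([ 0.24263319, -0.15888539, -0.60820308]), 'wrist_torque': array([-0.01920085,  0.05696614, -0.05420809]), 'grasp_force': 0.0, 'gripper_width': 85.48493009}
top (array([[508.655,   0.   , 317.029],
       [  0.   , 508.655, 243.695],
       [  0.   ,   0.   ,   1.   ]]), array([[ 0.007, -0.997,  0.077],
       [-1.   , -0.009, -0.026],
       [ 0.026, -0.077, -0.997]]), array([ 448.173,   39.602, 1248.789])) {'fov_y': 50.51893010201492, 'cx': 317.0293214662596, 'cy': 243.69489532327722, 'rvec': array([ 2.203, -2.1
[... 336 characters left out ...]
90183866, 'cx': 318.4417785980365, 'cy': 242.23964747956396, 'rvec': array([ 2.065, -0.714,  0.352]), 'tvec': array([-407.85 ,  317.469, 1213.643])}
wrist (array([[355.007,   0.   , 316.884],
       [  0.   , 355.007, 243.804],
       [  0.   ,   0.   ,   1.   ]]), array([[-0.275, -0.924, -0.264],
       [-0.961,  0.265,  0.073],
       [ 0.002,  0.274, -0.962]]), array([239.901, 581.171, 373.075])) {'fov_y': 68.12084304369178, 'cx': 316.88411652429346, 'cy': 243.8035537603369, 'tool_from_camera': array([[   0.001,   -0.962,   -0.274,   70.081],
       [   1.   ,    0.001,    0.   ,   -0.085],
       [  -0.   ,   -0.274,    0.962, -124.031],
       [   0.   ,    0.   ,    0.   ,    1.   ]])}
```

View pics/top0.png

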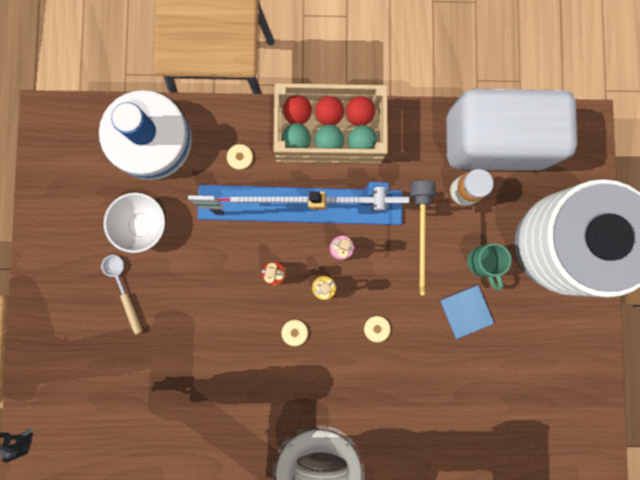

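View pics/side0.png

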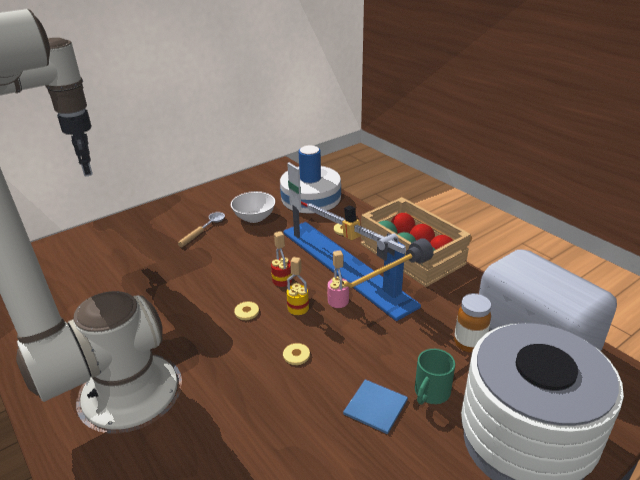

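Top view: red tin (273,273), yellow tin (323,288), pink look-alike (341,247); the peg runs from (422,200) to (422,295), the poise is at (317,199) and the gauge at (205,202). The side view agrees. Only tin_b and tin_c are present. I'll crop in for exact pixels.

Run:
```python
from h import *
t=cv2.imread("pics/top0.png");s=cv2.imread("pics/side0.png")
a=cv2.resize(t[175:305,180:440],None,fx=3,fy=3,interpolation=cv2.INTER_CUBIC)
b=cv2.resize(s[150:320,225:445],None,fx=3.5,fy=3.5,interpolation=cv2.INTER_CUBIC)
cv2.imwrite("pics/tc.png",a);cv2.imwrite("pics/sc.png",b)
```

```text
(no output)
```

View pics/tc.png

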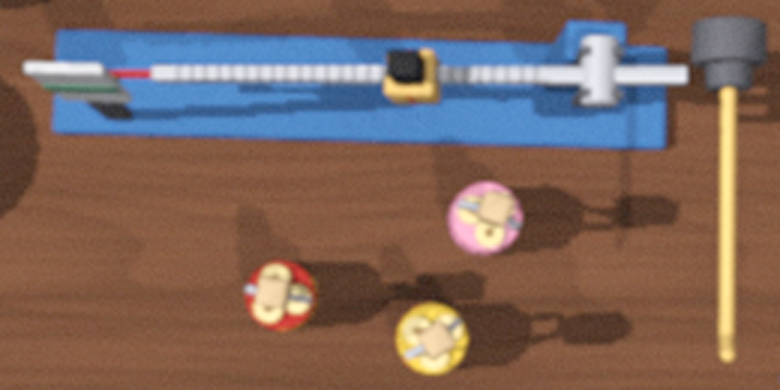

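View pics/sc.png

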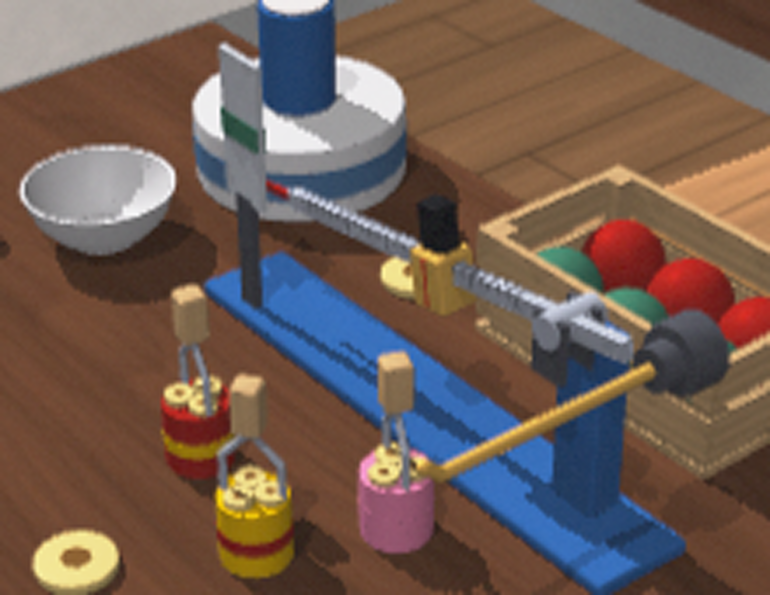

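Run:
```python
from h import *
np.set_printoptions(precision=1,suppress=True)
T,S=cam("top"),cam("side")
t=lambda x,y:(180+(x+.5)/3-.5,175+(y+.5)/3-.5); s=lambda x,y:(225+(x+.5)/3.5-.5,150+(y+.5)/3.5-.5)
C=[onz(T,t(*p),14) for p in((55,30),(667,47),(665,148),(52,132))]
for c in C: print("base",c)
print("len",np.linalg.norm(C[0]-C[1]),np.linalg.norm(C[1]-C[2]))
for n,a,b in(("pegtip",(728,350),(432,470)),("pegroot",(728,90),(652,373)),("griptop",(405,65),(437,203)),("pointer start",(150,73),(288,192)),("gauge green",(75,86),(242,130)),
  ("red top",(273,293),(188,292)),("yel top",(437,338),(248,382)),("pink top",(496,209),(395,358))):
    print(n,*tri(T,t(*a),S,s(*b)))
im=cv2.imread("pics/top0.png")
```

```text
base [685.3 299.5  14. ]
base [ 677.2 -201.    14. ]
base [ 593.7 -198.8   14. ]
base [601.7 299.9  14. ]
len 500.5724949516777 83.57941886426616
pegtip [ 434.7 -207.3  200.3] 5.7631313444032575
pegroot [ 616.4 -211.   191.5] 5.363588945509918
griptop [628.1  17.  210.4] 4.686659242544237
pointer start [631.8 203.5 134.9] 1.893875573823043
gauge green [617.2 248.1 177.4] 7.35103944237163
red top [471.5 109.5 152.5] 3.5030843376414307
yel top [440.5  -8.3 151.8] 4.0308421726167625
pink top [533.9 -50.7 153.1] 5.0615469081622635
```

Emit:
{"api": "drive_tool", "payload": {"targets": [[-1, 40, 29, -20, 0], [-1, 80, 58, -40, 5], [-1, 120, 87, -60, 10], [-1, 160, 116, -80, 15], [-1, 200, 145, -80, 20], [-1, 240, 174, -80, 25], [-1, 280, 203, -80, 30], [-1, 300, 216, -80, 30], [-1, 300, 216, -80, 30], [-1, 300, 216, -80, 30]]}}

```text
clock: 1.15
position: [401.5, 309.6, 329.8]
ee_rot: [0.92, -0.392, -0.0, 0.0]
contact_force: [0.6, 0.8, 0.2]
gripper_width: 85.6
grasp_force: 0.0
```

```bash
cat >> h.py <<'E'
def plan(x,y,z,ang=None,cmd=None):
    "tool shift to world x,y,z; ang=world angle (deg) wanted for tool x"
    st=arm.read_state(); p=np.array(cmd if cmd is not None else st["position"])
    m=R.from_quat(st["ee_rot"]).as_matrix(); a=np.degrees(np.arctan2(m[1,0],m[0,0]))
    c,s=np.cos(np.radians(a)),np.sin(np.radians(a)); d=np.array([x,y,z])-p
    roll=0 if ang is None else (a-ang+180)%360-180
    print("pos",st["position"].round(1),"ang %.1f"%a,"w %.1f"%st["gripper_width"],"t %.1f"%st["clock"],"F",st["contact_force"].round(1),"-> tool",np.round([d@[c,s,0],d@[s,-c,0],-d[2]],1),"roll %.1f"%roll)
E
python3 -c "
from h import *
plan(625,20,330,-91)"
```

```text
pos [401.5 309.6 329.8] ang -46.1 w 85.6 t 1.1 F [0.6 0.8 0.2] -> tool [ 3.636e+02  3.950e+01 -2.000e-01] roll 44.9
```

Emit:
{"api": "drive_tool", "payload": {"targets": [[-1, 40, 4, 0, 5], [-1, 80, 9, 0, 10], [-1, 120, 13, 0, 15], [-1, 160, 17, 0, 20], [-1, 200, 22, 0, 25], [-1, 240, 26, 0, 30], [-1, 280, 30, 0, 35], [-1, 320, 35, 0, 40], [-1, 350, 38, 0, 44], [-1, 363.6, 39.5, 0, 44.9], [-1, 363.6, 39.5, 0, 44.9], [-1, 363.6, 39.5, 0, 44.9]]}}

```text
clock: 2.35
position: [625.0, 22.3, 329.6]
ee_rot: [-0.702, 0.712, 0.0, -0.0]
contact_force: [-0.0, 0.1, -0.2]
gripper_width: 85.4
grasp_force: 0.0
```

```bash
python3 -c "
from h import *
plan(625,20,330,-91)
cv2.imwrite('pics/w1.png',arm.get_image('wrist'))"
```

```text
pos [625.   22.3 329.6] ang -90.8 w 85.4 t 2.4 F [-0.   0.1 -0.2] -> tool [ 2.3 -0.1 -0.4] roll 0.2
```

View pics/w1.png

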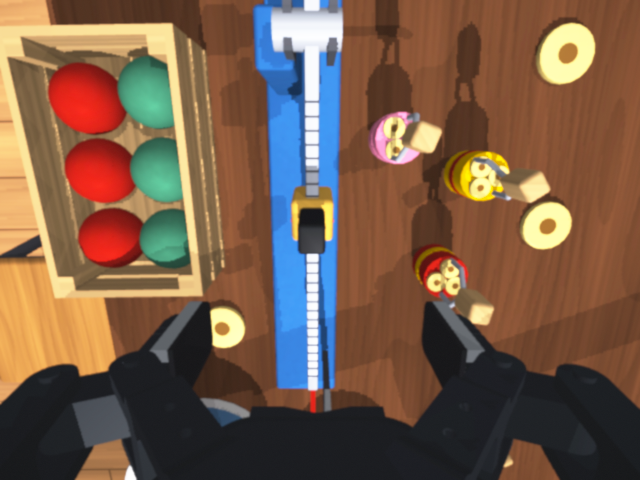

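Run:
```python
from h import *
np.set_printoptions(precision=1,suppress=True)
im=cv2.imread("pics/w1.png");c=cam("wrist")
g=im.max(2)[195:262,285:340]
for r in range(10,67,4): print(195+r,g[r].tolist()[8:50:3])
for z in(205,210,215):print(z,onz(c,(299.5,245),z),onz(c,(324.5,245),z),onz(c,(312,253.5),z))
T=cam("top");a=(180+405.5/3-.5,175+65.5/3-.5);print(tri(T,a,c,(312,236)))
for uv in((307,75),(307,15)):print(onz(c,uv,195))
print("beam line",onz(c,(312,187),180),onz(c,(312,300),150),onz(c,(313,388),130))
```

```text
205 [250, 254, 203, 202, 198, 203, 205, 201, 198, 213, 253, 255, 255, 245]
209 [252, 255, 175, 56, 39, 39, 40, 41, 40, 47, 215, 255, 255, 242]
213 [248, 253, 118, 25, 26, 26, 26, 26, 27, 27, 83, 255, 255, 238]
217 [241, 251, 76, 26, 26, 27, 26, 27, 25, 26, 55, 255, 255, 237]
221 [240, 252, 92, 26, 27, 27, 25, 27, 25, 26, 43, 255, 255, 248]
225 [236, 250, 44, 35, 36, 36, 35, 34, 35, 35, 40, 255, 255, 223]
229 [230, 250, 49, 60, 61, 61, 62, 62, 62, 63, 53, 255, 255, 211]
233 [224, 251, 56, 62, 64, 65, 66, 66, 66, 67, 58, 255, 255, 204]
237 [210, 248, 55, 63, 66, 69, 70, 70, 71, 71, 60, 255, 255, 208]
241 [242, 230, 56, 63, 67, 70, 73, 75, 74, 75, 61, 220, 241, 243]
245 [243, 237, 63, 64, 68, 72, 75, 78, 80, 79, 60, 231, 244, 244]
249 [244, 238, 64, 65, 69, 72, 76, 79, 82, 84, 62, 239, 243, 244]
253 [244, 244, 206, 128, 91, 147, 148, 153, 138, 116, 187, 245, 244, 245]
257 [246, 246, 245, 245, 173, 253, 254, 254, 250, 181, 245, 245, 245, 244]
261 [246, 245, 245, 246, 170, 244, 246, 247, 229, 176, 244, 245, 245, 245]
205 [638.   24.6 205. ] [619.7  24.9 205. ] [629.   31.2 205. ]
210 [637.7  23.2 210. ] [619.8  23.4 210. ] [628.9  29.7 210. ]
215 [637.4  21.7 215. ] [619.9  22.  215. ] [628.8  28.1 215. ]
(array([628.2,  18.5, 201.6]), np.float64(1.3332504040652051))
[630.4 -90.6 195. ]
[ 629.7 -125.8  195. ]
beam line [628.6 -14.4 180. ] [630.8  94.1 150. ] [631.9 206.3 130. ]
```

Emit:
{"api": "drive_tool", "payload": {"targets": [[-1, 4, -4, 20, 0], [-1, 4, -4, 50, 0], [-1, 4, -4, 80, 0], [-1, 4, -4, 100, 0], [-1, 4, -4, 100, 0], [-1, 4, -4, 100, 0]]}}

```text
clock: 3.0
position: [629.3, 18.1, 231.1]
ee_rot: [-0.702, 0.712, -0.001, 0.0]
contact_force: [0.6, 0.1, 0.6]
gripper_width: 85.7
grasp_force: 0.0
```

```bash
python3 -c "
from h import *
plan(629,16,187,-91)"
```

```text
pos [629.3  18.1 231.1] ang -90.8 w 85.7 t 3.0 F [0.6 0.1 0.6] -> tool [ 2.1  0.3 44.1] roll 0.2
```

Emit:
{"api": "drive_tool", "payload": {"targets": [[-1, 1, 0, 20, 0], [-1, 2, 0, 40, 0], [-1, 2, 0, 44, 0], [-1, 2, 0, 44, 0], [1, 2, 0, 44, 0], [1, 2, 0, 44, 0], [1, 2, 0, 44, 0], [1, 2, 0, 44, 0], [1, 2, 0, 44, 0], [1, 2, 0, 44, 0]]}}

```text
clock: 4.0
position: [629.0, 15.1, 187.0]
ee_rot: [-0.701, 0.713, -0.0, 0.0]
contact_force: [-3.5, 2.1, 5.7]
gripper_width: 31.4
grasp_force: 59.6
```

Emit:
{"api": "drive_tool", "payload": {"targets": [[-0.5, 0, 0, 0, 0], [-0.5, 0, 0, 0, 0], [-0.5, 0, 0, -8, 0], [-0.5, 0, 0, -8, 0], [1, 0, 0, -8, 0], [1, 0, 0, -8, 0], [1, 0, 0, -8, 0], [1, 0, 0, -8, 0], [1, 0, 0, -8, 0], [1, 0, 0, -8, 0]]}}

```text
clock: 5.0
position: [628.9, 15.0, 194.4]
ee_rot: [-0.701, 0.713, 0.0, -0.0]
contact_force: [-3.0, 0.9, 5.0]
gripper_width: 18.9
grasp_force: 62.6
```

Emit:
{"api": "drive_tool", "payload": {"targets": [[1, 8, 0, -2, 0], [1, 16, 0, -4, 0], [1, 25, 0, -7, 0], [1, 34, 0, -10, 0], [1, 43, 0, -12, 0], [1, 52, 0, -14, 0], [1, 61, 0, -17, 0], [1, 70, 0, -19, 0], [1, 79, 0, -21, 0], [1, 86, 0, -23, 0], [1, 91, 0, -24, 0], [1, 91, 0, -24, 0]]}}

```text
clock: 6.2
position: [627.3, -76.8, 217.5]
ee_rot: [-0.701, 0.713, 0.0, -0.001]
contact_force: [0.2, -0.1, -10.8]
gripper_width: 18.7
grasp_force: 58.9
```

Emit:
{"api": "drive_tool", "payload": {"targets": [[-0.4, 0, 0, 0, 0], [-0.4, 0, 0, 0, 0], [-0.4, 0, 0, -10, 0], [-0.4, 0, 0, -40, 0], [-0.4, 0, 0, -70, 0], [-0.4, 0, 0, -70, 0], [-0.4, 0, 0, -70, 0], [-0.4, 0, 0, -70, 0], [-0.4, 0, 0, -70, 0], [-0.4, 0, 0, -70, 0], [-0.4, 0, 0, -70, 0], [-0.4, 0, 0, -70, 0]]}}

```text
clock: 7.4
position: [627.6, -76.0, 287.6]
ee_rot: [-0.701, 0.713, 0.0, -0.0]
contact_force: [-0.2, 0.8, 1.2]
gripper_width: 59.9
grasp_force: 0.0
```

```bash
python3 -c "
from h import *
plan(625,20,330,-91)
for n in('wrist','side','top'):cv2.imwrite('pics/%s2.png'%n,arm.get_image(n))
s=cv2.imread('pics/side2.png');w=cv2.imread('pics/wrist2.png')
b=cv2.resize(s[150:290,270:450],None,fx=4,fy=4,interpolation=cv2.INTER_CUBIC)
cv2.imwrite('pics/sc2.png',b)"
```

```text
pos [627.6 -76.  287.6] ang -90.9 w 59.9 t 7.4 F [-0.2  0.8  1.2] -> tool [-95.9   4.2 -42.4] roll 0.1
```

View pics/sc2.png

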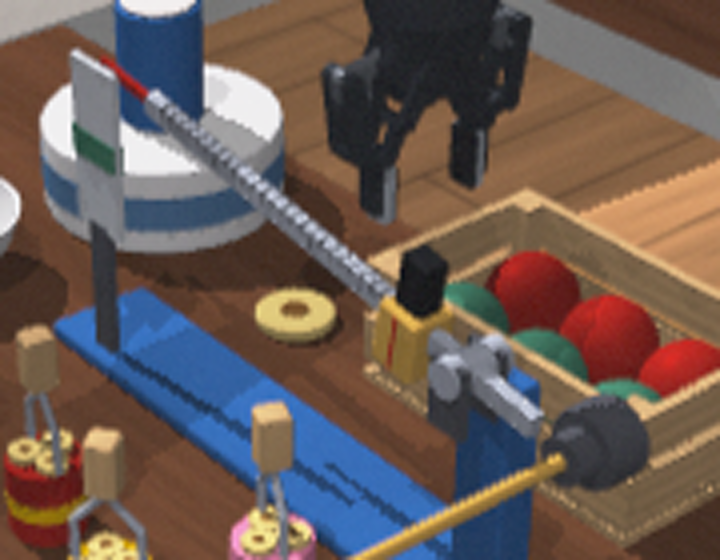

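```bash
cat >> h.py <<'E'
def junc(im):
    "side view: vertical centroid of the red pointer right beside the steel"
    h=cv2.cvtColor(im,cv2.COLOR_BGR2HSV)[155:225,296:316].astype(int)
    m=(((h[...,0]<8)|(h[...,0]>172))&(h[...,1]>170)&(h[...,2]>90))
    w=m.astype(float); w[w.sum(1)>15]=0
    v,u=np.nonzero(w); return len(v),u.max()+296 if len(v) else 0,[(k+296,round(v[u==k].mean()+155,2)) for k in sorted(set(u))]
E
python3 - <<'E'
from h import *
for f in("side0","side2"):print(junc(cv2.imread(f"pics/{f}.png")))
s=cam("side");print(proj(s,(632,203,180)))
E
```

```text
(10, np.int64(306), [(np.int64(301), np.float64(202.0)), (np.int64(302), np.float64(203.0)), (np.int64(303), np.float64(203.5)), (np.int64(304), np.float64(203.5)), (np.int64(305), np.float64(204.5)), (np.int64(306), np.float64(204.5))])
(21, np.int64(305), [(np.int64(296), np.float64(164.5)), (np.int64(297), np.float64(165.5)), (np.int64(298), np.float64(166.0)), (np.int64(299), np.float64(167.0)), (np.int64(300), np.float64(168.5)), (np.int64(301), np.float64(169.5)), (np.int64(302), np.float64(170.0)), (np.int64(303), np.float64(171.0)), (np.int64(304), np.float64(172.0)), (np.int64(305), np.float64(172.5))])
[306.23115376 190.43293379]
```

```bash
cat >> h.py <<'E'
def red(im,cols=range(300,306)):
    f=im[155:225].astype(float); w=np.clip(f[...,2]-1.0*np.maximum(f[...,0],f[...,1])-60,0,None)
    o=[]
    for k in cols:
        c=w[:,k]; o.append((c*np.arange(155,225)).sum()/c.sum() if c.sum()>20 else np.nan)
    return np.round(o,2)
E
python3 - <<'E'
from h import *
for f in("side0","side2"):print(red(cv2.imread(f"pics/{f}.png")))
s=cam("side")
for t in(-.15,-.075,0,.075,.15):
    P=[proj(s,(630+.016*(r*np.cos(t)),-121+r*np.cos(t),180+r*np.sin(t))) for r in(320,345)]
    (a,b),(c,d)=P; print(t,b+(d-b)*(303-a)/(c-a))
plan(627.5,-76,218,-91)
E
```

```text
[   nan 202.   202.46 203.11 203.3  203.9 ]
[168.33 169.27 169.88 170.69 171.51 172.42]
-0.15 203.24635173340755
-0.075 195.31497431228522
0 187.39081445240404
0.075 179.38399524698121
0.15 171.20084684331587
pos [627.7 -75.9 287.9] ang -90.9 w 59.6 t 7.5 F [ 0.3 -1.2  0.4] -> tool [ 0.1  0.2 69.9] roll 0.1
```

Emit:
{"api": "drive_tool", "payload": {"targets": [[-0.4, 0, 0, 30, 0], [-0.4, 0, 0, 60, 0], [-0.4, 0, 0, 69, 0], [-0.4, 0, 0, 69, 0], [1, 0, 0, 69, 0], [1, 0, 0, 69, 0], [1, 0, 0, 69, 0], [1, 0, 0, 69, 0], [1, 0, 0, 69, 0]]}}

```text
clock: 8.45
position: [627.3, -76.2, 220.7]
ee_rot: [-0.701, 0.713, -0.0, -0.0]
contact_force: [-4.3, 0.4, 6.0]
gripper_width: 19.4
grasp_force: 60.6
```

Emit:
{"api": "drive_tool", "payload": {"targets": [[1, -7, 0, 1, 0], [1, -14, 0, 3, 0], [1, -21, 0, 5, 0], [1, -27, 0, 6, 0], [1, -27, 0, 6, 0], [1, -27, 0, 6, 0], [-0.4, -27, 0, 6, 0], [-0.4, -27, 0, 6, 0], [-0.4, -27, 0, 0, 0], [-0.4, -27, 0, -30, 0], [-0.4, -27, 0, -50, 0], [-0.4, -27, 0, -50, 0]]}}

```text
clock: 9.65
position: [630.0, -49.0, 272.9]
ee_rot: [-0.701, 0.713, -0.003, 0.003]
contact_force: [0.4, -0.1, 0.4]
gripper_width: 60.2
grasp_force: 0.0
```

Emit:
{"api": "drive_tool", "payload": {"targets": [[-0.4, 0, 0, 0, 0], [-0.4, 0, 0, 0, 0], [-0.4, 0, 0, 0, 0], [-0.4, 0, 0, 0, 0], [-0.4, 0, 0, 0, 0], [-0.4, 0, 0, 0, 0], [-0.4, 0, 0, 0, 0], [-0.4, 0, 0, 0, 0], [-0.4, 0, 0, 0, 0], [-0.4, 0, 0, 0, 0], [-0.4, 0, 0, 0, 0], [-0.4, 0, 0, 0, 0]]}}

```text
clock: 10.85
position: [628.2, -48.9, 269.1]
ee_rot: [-0.701, 0.713, -0.0, 0.0]
contact_force: [-0.6, 1.4, 0.0]
gripper_width: 59.9
grasp_force: 0.0
```

```bash
cat >> h.py <<'E'
def look(n):
    im=arm.get_image("side"); cv2.imwrite(f"pics/{n}.png",im); r=red(im,range(298,306))
    print("tilt %.4f"%((187.15-np.nanmean(r[4:7]))/107.5),r)
E
python3 - <<'E'
from h import *
plan(627.5,-76,218,-91); look("s3"); cv2.imwrite('pics/w3.png',arm.get_image('wrist'))
E
```

```text
pos [628.2 -48.9 269.1] ang -90.9 w 59.9 t 10.8 F [-0.6  1.4  0. ] -> tool [27.1  0.2 51.1] roll 0.1
tilt 0.0079 [   nan    nan    nan 185.08 185.58 186.3  187.03 187.5 ]
```

Emit:
{"api": "drive_tool", "payload": {"targets": [[-0.4, 0, 0, 30, 0], [-0.4, 0, 0, 55, 0], [-0.4, 0, 0, 55, 0], [1, 0, 0, 55, 0], [1, 0, 0, 55, 0], [1, 0, 0, 55, 0], [1, 0, 0, 55, 0], [1, 0, 0, 55, 0], [1, -0.6, 0, 55, 0], [1, -1.2, 0, 55, 0], [1, -1.2, 0, 55, 0], [1, -1.2, 0, 55, 0]]}}

```text
clock: 12.15
position: [627.8, -48.4, 215.4]
ee_rot: [-0.701, 0.713, -0.001, -0.0]
contact_force: [-5.0, -1.0, 6.4]
gripper_width: 19.0
grasp_force: 61.4
```

Emit:
{"api": "drive_tool", "payload": {"targets": [[-0.4, 0, 0, 0, 0], [-0.4, 0, 0, 0, 0], [-0.4, 0, 0, -20, 0], [-0.4, 0, 0, -60, 0], [-0.4, -40, 40, -100, 0], [-0.4, -80, 80, -100, 0], [-0.4, -100, 120, -100, 0], [-0.4, -120, 140, -100, 0], [-0.4, -120, 140, -100, 0], [-0.4, -120, 140, -100, 0], [-0.4, -120, 140, -100, 0], [-0.4, -120, 140, -100, 0]]}}

```text
clock: 13.35
position: [491.0, 74.1, 313.5]
ee_rot: [-0.701, 0.713, 0.0, -0.0]
contact_force: [-0.1, -0.1, -0.4]
gripper_width: 59.6
grasp_force: 0.0
```

Emit:
{"api": "drive_tool", "payload": {"targets": [[-1, 0, 0, 0, 0], [-1, 0, 0, 0, 0], [-1, 0, 0, 0, 0], [-1, 0, 0, 0, 0], [-1, 0, 0, 0, 0], [-1, 0, 0, 0, 0], [-1, 0, 0, 0, 0], [-1, 0, 0, 0, 0], [-1, 0, 0, 0, 0], [-1, 0, 0, 0, 0], [-1, 0, 0, 0, 0], [-1, 0, 0, 0, 0]]}}

```text
clock: 14.55
position: [490.1, 74.5, 314.0]
ee_rot: [-0.701, 0.713, -0.0, 0.0]
contact_force: [-1.0, 0.0, 0.6]
gripper_width: 85.3
grasp_force: 0.0
```

Run:
```python
from h import *
plan(471,109,270,-91); look("s4"); 
plan(471,109,270,-91); cv2.imwrite('pics/w4.png',arm.get_image('wrist'))
look("s4b")
```

```text
pos [490.1  74.5 314. ] ang -90.9 w 85.3 t 14.6 F [-1.   0.   0.6] -> tool [-34.2  19.7  44. ] roll 0.1
tilt 0.0069 [   nan    nan 184.23 185.22 185.64 186.37 187.23 187.54]
pos [490.1  74.5 314. ] ang -90.9 w 85.4 t 14.6 F [ 1.1 -0.1  0.2] -> tool [-34.1  19.6  44. ] roll 0.1
tilt 0.0069 [   nan    nan 184.17 185.26 185.64 186.38 187.21 187.53]
```

View pics/w4.png

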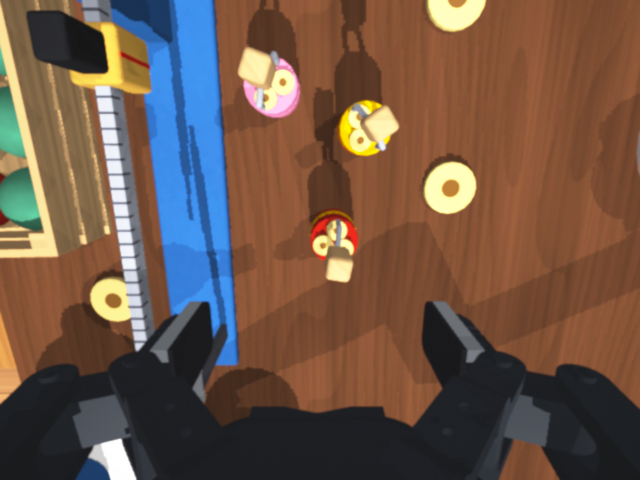

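Emit:
{"api": "drive_tool", "payload": {"targets": [[-0.4, 40, -40, 0, 0], [-0.4, 80, -80, 0, 0], [-0.4, 110, -120, 0, 0], [-0.4, 120, -140, 0, 0], [-0.4, 120, -140, 0, 0], [-0.4, 120, -140, 40, 0], [-0.4, 120, -140, 80, 0], [-0.4, 120, -140, 100, 0], [-0.4, 120, -140, 100, 0], [-0.4, 120, -140, 100, 0]]}}

```text
clock: 15.7
position: [628.4, -47.5, 215.0]
ee_rot: [-0.702, 0.713, -0.001, 0.0]
contact_force: [-0.8, 0.4, 1.6]
gripper_width: 59.6
grasp_force: 0.0
```

Emit:
{"api": "drive_tool", "payload": {"targets": [[1, 0, 0, 0, 0], [1, 0, 0, 0, 0], [1, 0, 0, 0, 0], [1, 0, 0, 0, 0], [1, 0, 0, 0, 0], [1, 0, 0, 0, 0]]}}

```text
clock: 16.3
position: [627.9, -47.9, 215.3]
ee_rot: [-0.701, 0.713, -0.0, -0.0]
contact_force: [-4.0, 1.7, 5.5]
gripper_width: 19.3
grasp_force: 60.9
```

Emit:
{"api": "drive_tool", "payload": {"targets": [[1, -0.5, 0, 0, 0], [1, -1, 0, 0, 0], [1, -1, 0, 0, 0], [1, -1, 0, 0, 0], [1, -1, 0, 0, 0], [1, -1, 0, 0, 0]]}}

```text
clock: 16.9
position: [627.9, -47.5, 215.2]
ee_rot: [-0.701, 0.713, -0.001, -0.001]
contact_force: [-4.0, -0.9, 4.0]
gripper_width: 19.1
grasp_force: 60.8
```

Emit:
{"api": "drive_tool", "payload": {"targets": [[-0.4, 0, 0, 0, 0], [-0.4, 0, 0, 0, 0], [-0.4, 0, 0, -20, 0], [-0.4, 0, 0, -50, 0], [-0.4, 0, 0, -60, 0], [-0.4, 0, 0, -60, 0], [-0.4, 0, 0, -60, 0], [-0.4, 0, 0, -60, 0], [-0.4, 0, 0, -60, 0], [-0.4, 0, 0, -60, 0], [-0.4, 0, 0, -60, 0], [-0.4, 0, 0, -60, 0]]}}

```text
clock: 18.1
position: [628.1, -46.7, 273.8]
ee_rot: [-0.701, 0.713, 0.0, -0.0]
contact_force: [-0.8, -0.2, 0.1]
gripper_width: 59.6
grasp_force: 0.0
```

Emit:
{"api": "drive_tool", "payload": {"targets": [[-0.4, 0, 0, 0, 0], [-0.4, 0, 0, 0, 0], [-0.4, 0, 0, 0, 0], [-0.4, 0, 0, 0, 0], [-0.4, 0, 0, 0, 0], [-0.4, 0, 0, 0, 0], [-0.4, 0, 0, 0, 0], [-0.4, 0, 0, 0, 0], [-0.4, 0, 0, 0, 0], [-0.4, 0, 0, 0, 0], [-0.4, 0, 0, 0, 0], [-0.4, 0, 0, 0, 0]]}}

```text
clock: 19.3
position: [628.2, -46.7, 274.0]
ee_rot: [-0.701, 0.713, -0.0, 0.0]
contact_force: [-0.2, 0.7, -0.1]
gripper_width: 59.9
grasp_force: 0.0
```

```bash
sed -i 's/187.15/186.99/' h.py
python3 - <<'E'
from h import *
plan(471,109,270,-91); look("s5"); look("s5b")
E
```

```text
pos [628.2 -46.7 274. ] ang -90.9 w 59.9 t 19.3 F [-0.2  0.7 -0.1] -> tool [-153.2  159.7    4. ] roll 0.1
tilt 0.0063 [   nan    nan    nan 185.14 185.57 186.32 187.06 187.14]
tilt 0.0064 [   nan    nan    nan 185.15 185.57 186.34 187.01 187.15]
```

Emit:
{"api": "drive_tool", "payload": {"targets": [[-0.4, 0, 0, 30, 0], [-0.4, 0, 0, 59, 0], [-0.4, 0, 0, 59, 0], [-0.4, 0, 0, 59, 0], [1, 0, 0, 59, 0], [1, 0, 0, 59, 0], [1, 0, 0, 59, 0], [1, 0, 0, 59, 0], [1, 0, 0, 59, 0]]}}

```text
clock: 20.3
position: [627.9, -46.8, 216.3]
ee_rot: [-0.701, 0.713, -0.0, -0.0]
contact_force: [-4.8, 1.0, 5.8]
gripper_width: 19.1
grasp_force: 61.2
```

Emit:
{"api": "drive_tool", "payload": {"targets": [[1, -0.7, 0, 0, 0], [1, -1.4, 0, 0, 0], [1, -2, 0, 0, 0], [1, -2, 0, 0, 0], [1, -2, 0, 0, 0], [1, -2, 0, 0, 0], [1, -2, 0, 0, 0]]}}

```text
clock: 21.0
position: [627.9, -45.4, 216.1]
ee_rot: [-0.701, 0.713, -0.0, -0.001]
contact_force: [-4.8, -0.1, 5.7]
gripper_width: 19.4
grasp_force: 61.2
```

Emit:
{"api": "drive_tool", "payload": {"targets": [[-0.4, 0, 0, 0, 0], [-0.4, 0, 0, 0, 0], [-0.4, 0, 0, -20, 0], [-0.4, 0, 0, -50, 0], [-0.4, 0, 0, -60, 0], [-0.4, 0, 0, -60, 0], [-0.4, 0, 0, -60, 0], [-0.4, 0, 0, -60, 0], [-0.4, 0, 0, -60, 0], [-0.4, 0, 0, -60, 0], [-0.4, 0, 0, -60, 0], [-0.4, 0, 0, -60, 0]]}}

```text
clock: 22.2
position: [628.2, -44.7, 274.8]
ee_rot: [-0.701, 0.713, 0.0, -0.0]
contact_force: [-0.6, 0.1, 0.3]
gripper_width: 59.8
grasp_force: 0.0
```

Emit:
{"api": "drive_tool", "payload": {"targets": [[-0.4, 0, 0, 0, 0], [-0.4, 0, 0, 0, 0], [-0.4, 0, 0, 0, 0], [-0.4, 0, 0, 0, 0], [-0.4, 0, 0, 0, 0], [-0.4, 0, 0, 0, 0], [-0.4, 0, 0, 0, 0], [-0.4, 0, 0, 0, 0], [-0.4, 0, 0, 0, 0], [-0.4, 0, 0, 0, 0], [-0.4, 0, 0, 0, 0], [-0.4, 0, 0, 0, 0]]}}

```text
clock: 23.4
position: [628.2, -44.7, 275.0]
ee_rot: [-0.701, 0.713, 0.0, -0.0]
contact_force: [-0.6, -0.0, 0.1]
gripper_width: 59.6
grasp_force: 0.0
```

Run:
```python
from h import *
plan(471,109,270,-91); look("s6")
a=cv2.imread("pics/s5.png").astype(int);b=cv2.imread("pics/s6.png").astype(int)
c=[cv2.resize(cv2.imread("pics/%s.png"%n)[165:215,285:365],None,fx=7,fy=7,interpolation=cv2.INTER_NEAREST) for n in("s5",)]
cv2.imwrite("pics/sc6.png",np.vstack(c))
```

```text
pos [628.2 -44.7 275. ] ang -90.9 w 59.6 t 23.4 F [-0.6 -0.   0.1] -> tool [-151.2  159.7    5. ] roll 0.1
tilt 0.0000 [   nan    nan    nan 185.65 186.36 187.07 187.54 188.03]
```

Run:
```python
from h import *
np.set_printoptions(precision=1,suppress=True)
im=cv2.imread("pics/w4.png")
st=dict(position=[490.1,74.5,314.0],ee_rot=arm.read_state()["ee_rot"])
c=cam("wrist",st)
h=cv2.cvtColor(im,cv2.COLOR_BGR2HSV)
for n,(x,y) in dict(red=(340,265),yel=(381,123),pink=(258,66)).items():
    print(n,h[y,x],onz(c,(x,y),152))
a=cv2.resize(im[80:290,290:420],None,fx=2.8,fy=2.8,interpolation=cv2.INTER_CUBIC); cv2.imwrite("pics/w4c.png",a)
```

```text
red [ 24  86 254] [471.4 105.5 152. ]
yel [ 26  75 255] [440.4  -8.8 152. ]
pink [ 26  77 254] [531.9 -49.8 152. ]
```

View pics/w4c.png

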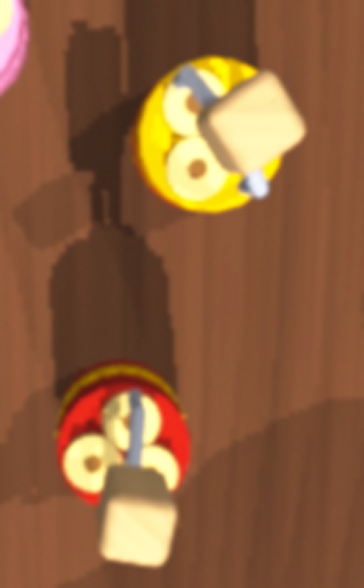

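Emit:
{"api": "drive_tool", "payload": {"targets": [[-0.4, -15, 16, -15, 8], [-0.4, -30, 32, -15, 16], [-0.4, -45, 48, -15, 24], [-0.4, -60, 64, -15, 32], [-0.4, -75, 80, -15, 40], [-0.4, -90, 96, -15, 48], [-0.4, -105, 112, -15, 56], [-0.4, -120, 128, -15, 64], [-0.4, -135, 144, -15, 72], [-0.4, -147.7, 159.2, -15, 80], [-0.4, -147.7, 159.2, -15, 88], [-0.4, -147.7, 159.2, -15, 96.5]]}}

```text
clock: 24.65
position: [471.0, 106.0, 290.4]
ee_rot: [0.067, 0.998, 0.0, 0.0]
contact_force: [0.5, -0.2, 0.5]
gripper_width: 59.8
grasp_force: 0.0
```

Emit:
{"api": "drive_tool", "payload": {"targets": [[0, 0, 0, 0, 0], [0, 0, 0, 0, 0], [0, 0, 0, 0, 0]]}}

```text
clock: 24.95
position: [471.5, 105.4, 290.0]
ee_rot: [0.064, 0.998, -0.0, -0.0]
contact_force: [0.8, -0.1, -0.9]
gripper_width: 42.6
grasp_force: 0.0
```

Run:
```python
from h import *
np.set_printoptions(precision=1,suppress=True)
plan(471,106,290,172.6); look("s7")
st=arm.read_state();im=arm.get_image("wrist");cv2.imwrite("pics/w7.png",im);c=cam("wrist",st)
p=proj(c,(471,106,152));print(p,proj(c,(471,106,0)))
x,y=p.astype(int);cv2.imwrite("pics/w7c.png",cv2.resize(im[max(0,y-100):y+60,x-100:x+100],None,fx=3.5,fy=3.5,interpolation=cv2.INTER_CUBIC));print(x-100,max(0,y-100))
```

```text
pos [471.5 105.4 290. ] ang 172.7 w 42.6 t 24.9 F [ 0.8 -0.1 -0.9] -> tool [0.5 0.5 0. ] roll 0.1
tilt 0.0000 [  nan   nan   nan 185.6 186.3 187.1 187.6 188.1]
[317.6 235.8] [317.4 202.8]
217 135
```

View pics/w7c.png

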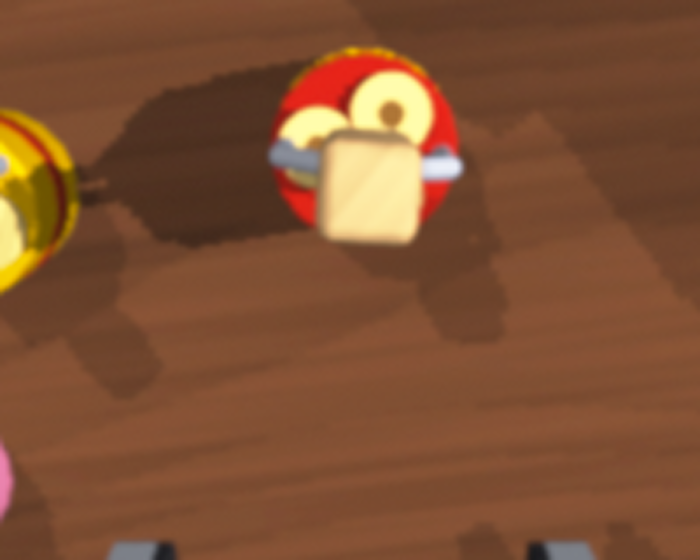

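Run:
```python
from h import *
np.set_printoptions(precision=1,suppress=True)
c=cam("wrist");u=lambda x,y:(217+(x+.5)/3.5-.5,135+(y+.5)/3.5-.5)
print("top",onz(c,u(371,190),152)); q=[onz(c,u(*p),152) for p in((323,140),(422,145),(416,243),(318,237))]
for i in range(4): d=q[(i+1)%4]-q[i]; print(np.linalg.norm(d),np.degrees(np.arctan2(d[1],d[0])))
print("legs",onz(c,u(285,155),70),onz(c,u(450,165),70))
s=cv2.imread("pics/s7.png");S=cam("side");print("side proj",proj(S,(471,106,152)),proj(S,(431,106,152)))
cv2.imwrite("pics/s7c.png",cv2.resize(s[190:330,225:425],None,fx=3.5,fy=3.5))
```

```text
top [436.2 114.2 152. ]
20.610723173511264 79.82693498585964
20.570079920685885 -9.972811729428496
20.86162003844701 -100.85021734956406
20.324181687394937 169.3264096988229
legs [434.2  92.   70. ] [442.7 136.5  70. ]
side proj [278.3 233.9] [265.  239.5]
```

View pics/s7c.png

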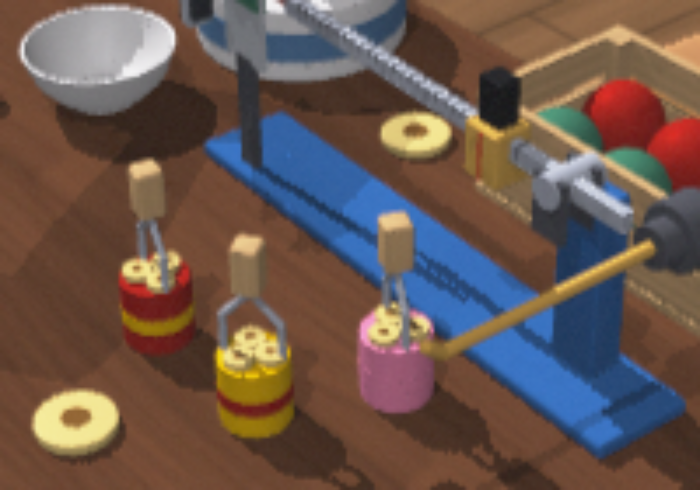

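The red tin was knocked: it now stands at (436,114) with its loop at 79.5°. I'm going to the new spot.

Emit:
{"api": "drive_tool", "payload": {"targets": [[0, 36, 4, 0, 3.3], [0, 36, 4, 30, 3.3], [0, 36, 4, 60, 3.3], [0, 36, 4, 90, 3.3], [0, 36, 4, 120, 3.3], [0, 36, 4, 140, 3.3], [0, 36, 4, 151, 3.3], [0, 36, 4, 151, 3.3], [0, 36, 4, 151, 3.3]]}}

```text
clock: 25.95
position: [437.0, 114.5, 139.7]
ee_rot: [0.093, 0.996, 0.0, 0.001]
contact_force: [-1.1, -0.0, 0.5]
gripper_width: 42.9
grasp_force: 0.0
```

Emit:
{"api": "drive_tool", "payload": {"targets": [[1, 0, 0, 0, 0], [1, 0, 0, 0, 0], [1, 0, 0, 0, 0], [1, 0, 0, 0, 0], [1, 0, 0, 0, 0], [1, 0, 0, 0, 0]]}}

```text
clock: 26.55
position: [437.0, 114.4, 140.2]
ee_rot: [0.093, 0.996, 0.0, 0.001]
contact_force: [-1.5, -0.3, 6.6]
gripper_width: 21.1
grasp_force: 59.5
```

Emit:
{"api": "drive_tool", "payload": {"targets": [[1, 0, 0, -20, 0], [1, 0, 0, -50, 0], [1, 0, 0, -80, 0], [1, 0, 0, -110, 0], [1, 0, 0, -140, 0], [1, 0, 0, -170, 0], [1, 0, 0, -170, 0], [1, 0, 0, -170, 0]]}}

```text
clock: 27.35
position: [435.6, 114.2, 308.6]
ee_rot: [0.094, 0.996, 0.001, -0.0]
contact_force: [-0.4, 0.2, -2.8]
gripper_width: 21.3
grasp_force: 59.1
```

Run:
```python
from h import *
np.set_printoptions(precision=1,suppress=True)
t=arm.get_image("top");s=arm.get_image("side");cv2.imwrite("pics/t8.png",t);cv2.imwrite("pics/s8.png",s)
T,S=cam("top"),cam("side")
def m(im,x0,x1,y0,y1):
    h=cv2.cvtColor(im,cv2.COLOR_BGR2HSV);k=cv2.inRange(h,(17,90,120),(28,230,255));q=np.zeros_like(k);q[y0:y1,x0:x1]=k[y0:y1,x0:x1]
    n,l,st,_=cv2.connectedComponentsWithStats(q);i=1+st[1:,4].argmax();v,u=np.nonzero(l==i);return u,v,st[i]
u,v,st=m(t,405,440,195,305);print("top",st)
mid=lambda w,a,b:float(np.mean(a[b==w]))
top=[(mid(r,u,v),r) for r in(v.min()+4,(v.min()+v.max())//2,v.max()-6)]
us,vs,st=m(s,335,420,240,310);print("side",st)
line=np.polyfit(us,vs,1)
# for every top ray find the point whose side projection lies on the peg line
from scipy.optimize import brentq
for uv in top+[(float(np.mean(u[v==v.max()])),v.max()),(float(np.mean(u[v==v.min()])),v.min())]:
    f=lambda z:(lambda p:p[1]-np.polyval(line,p[0]))(proj(S,onz(T,uv,z)))
    z=brentq(f,100,260);print(uv,onz(T,uv,z))
P=[onz(S,(us.min(),np.polyval(line,us.min())),180),onz(S,(us.max(),np.polyval(line,us.max())),180)];print(P)
look("s8b");plan(390,-208,310,179.1)
```

```text
top [418 205   7  90 466]
side [342 258  70  35 308]
(421.5, np.int64(209)) [ 607.2 -210.9  176.7]
(421.0, np.int64(249)) [ 521.2 -208.1  180.8]
(421.5, np.int64(288)) [ 439.  -207.2  186.4]
(422.0, np.int64(294)) [ 426.6 -207.8  187.9]
(421.0, np.int64(205)) [ 616.  -210.2  175.4]
[array([ 428.2, -199.8,  180. ]), array([ 617.5, -215. ,  180. ])]
tilt 0.0001 [  nan   nan   nan 185.6 186.3 187.1 187.6 188.1]
pos [435.4 113.8 307.3] ang 169.3 w 21.5 t 27.5 F [ 0.3  0.6 -2. ] -> tool [ -15.4 -324.6   -2.7] roll -9.8
```

Emit:
{"api": "drive_tool", "payload": {"targets": [[1, -1, -25, 0, -1], [1, -3, -60, 0, -3], [1, -5, -95, 0, -5], [1, -7, -130, 0, -7], [1, -9, -170, 0, -9], [1, -11, -210, 0, -9.8], [1, -13, -250, 0, -9.8], [1, -14, -285, 0, -9.8], [1, -15, -310, 0, -9.8], [1, -15.4, -324.6, 0, -9.8], [1, -15.4, -324.6, 0, -9.8], [1, -15.4, -324.6, 0, -9.8]]}}

```text
clock: 28.7
position: [390.5, -207.6, 308.0]
ee_rot: [0.009, 1.0, 0.0, -0.001]
contact_force: [0.7, 0.8, -1.6]
gripper_width: 21.2
grasp_force: 59.4
```

Run:
```python
from h import *
plan(390,-207,242,179.1)
cv2.imwrite("pics/w9.png",arm.get_image("wrist"))
```

```text
pos [ 390.5 -207.6  308. ] ang 179.0 w 21.2 t 28.7 F [ 0.7  0.8 -1.6] -> tool [ 0.5  0.5 66. ] roll -0.1
```

View pics/w9.png

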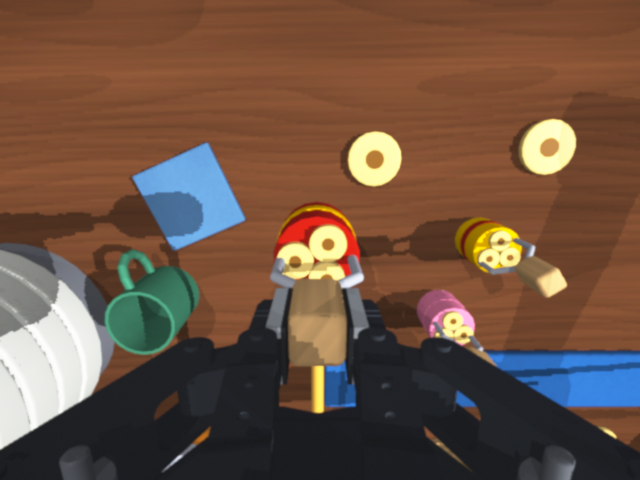

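Emit:
{"api": "drive_tool", "payload": {"targets": [[1, 0.5, 0.5, 25, 0], [1, 0.5, 0.5, 50, 0], [1, 0.5, 0.5, 66, 0], [1, 0.5, 0.5, 66, 0], [1, 0.5, 0.5, 66, 0]]}}

```text
clock: 29.25
position: [391.0, -206.7, 243.5]
ee_rot: [0.007, 1.0, -0.0, 0.0]
contact_force: [1.3, -0.8, -1.3]
gripper_width: 21.2
grasp_force: 59.3
```

Emit:
{"api": "drive_tool", "payload": {"targets": [[1, -10, 0, 0, 0], [1, -25, 0, 0, 0], [1, -40, 0, 0, 0], [1, -55, 0, 0, 0], [1, -70, 0, 0, 0], [1, -70, 0, 0, 0], [1, -70, 0, 0, 0]]}}

```text
clock: 29.95
position: [460.7, -208.2, 242.5]
ee_rot: [0.008, 1.0, 0.0, -0.001]
contact_force: [-0.1, 0.5, -1.9]
gripper_width: 21.4
grasp_force: 59.4
```

Run:
```python
from h import *
plan(577,-210,242,179.1); look("s10")
s=cv2.imread("pics/s10.png");cv2.imwrite("pics/s10c.png",cv2.resize(s[180:340,270:450],None,fx=3.5,fy=3.5))
```

```text
pos [ 460.7 -208.2  242.5] ang 179.1 w 21.4 t 29.9 F [-0.1  0.5 -1.9] -> tool [-1.163e+02  1.000e-01  5.000e-01] roll -0.0
tilt -0.0001 [   nan    nan    nan 185.61 186.36 187.06 187.58 188.14]
```

View pics/s10c.png

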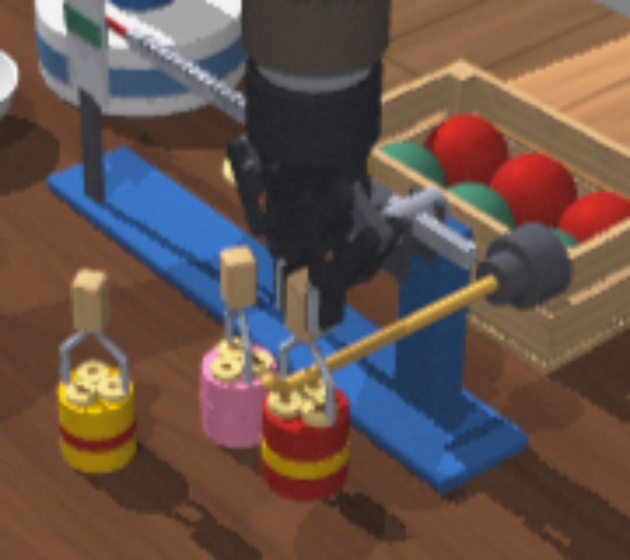

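Emit:
{"api": "drive_tool", "payload": {"targets": [[1, -15, 0, 0, 0], [1, -35, 0, 0, 0], [1, -55, 0, 0, 0], [1, -75, 0, 0, 0], [1, -95, 0, 0, 0], [1, -110, 0, 0, 0], [1, -116, 0, 0, 0], [1, -116, 0, 0, 0], [1, -116, 0, 10, 0], [1, -116, 0, 20, 0], [1, -116, 0, 30, 0], [1, -116, 0, 30, 0]]}}

```text
clock: 31.2
position: [574.8, -209.8, 210.7]
ee_rot: [0.008, 1.0, 0.001, -0.002]
contact_force: [-0.0, -0.4, -1.6]
gripper_width: 21.5
grasp_force: 59.4
```

Emit:
{"api": "drive_tool", "payload": {"targets": [[0.4, 0, 0, 0, 0], [0, 0, 0, 0, 0], [0, 0, 0, 0, 0], [0, 0, 0, -15, 0], [0, 0, 0, -40, 0], [0, 0, 0, -70, 0], [0, 0, 0, -100, 0], [0, 0, 0, -100, 0]]}}

```text
clock: 32.0
position: [578.4, -211.0, 319.2]
ee_rot: [0.008, 1.0, -0.002, 0.006]
contact_force: [-0.2, 0.5, 0.6]
gripper_width: 43.1
grasp_force: 0.0
```

Run:
```python
from h import *
plan(440.4,-8.8,290,-143); look("s11")
s=cv2.imread("pics/s11.png");cv2.imwrite("pics/s11c.png",cv2.resize(s[180:340,270:450],None,fx=3.5,fy=3.5))
```

```text
pos [ 578.4 -211.   319.2] ang 179.1 w 43.1 t 32.0 F [-0.2  0.5  0.6] -> tool [141.2 200.   29.2] roll -37.9
tilt 0.1514 [165.9  167.3  168.36 169.25 169.76 170.81 171.56 172.42]
```

View pics/s11c.png

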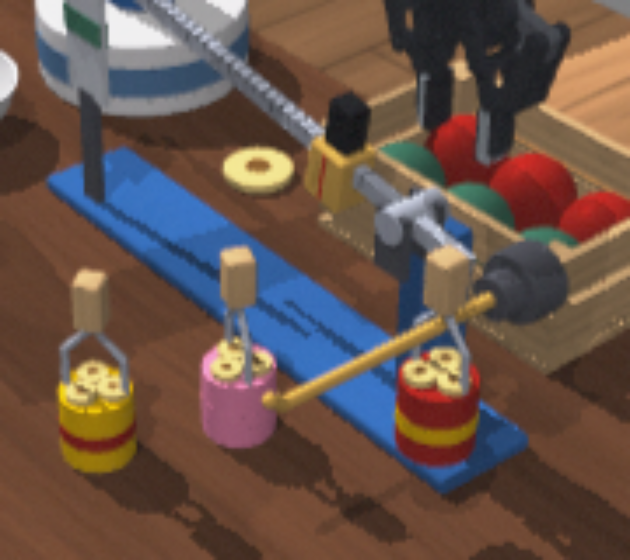

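Emit:
{"api": "drive_tool", "payload": {"targets": [[0, 14, 20, 0, -4], [0, 28, 40, 0, -8], [0, 44, 62, 5, -12], [0, 60, 85, 10, -16], [0, 76, 108, 15, -20], [0, 92, 130, 20, -24], [0, 108, 153, 25, -28], [0, 125, 177, 29, -32], [0, 141.2, 200, 29.2, -37.9], [0, 141.2, 200, 29.2, -37.9], [0, 141.2, 200, 29.2, -37.9], [0, 141.2, 200, 29.2, -37.9]]}}

```text
clock: 33.25
position: [438.7, -8.1, 283.6]
ee_rot: [-0.317, 0.949, -0.0, -0.0]
contact_force: [0.0, -0.6, 0.3]
gripper_width: 42.8
grasp_force: 0.0
```

Run:
```python
from h import *
np.set_printoptions(precision=1,suppress=True)
plan(440.4,-8.8,290,-143)
st=arm.read_state();im=arm.get_image("wrist");cv2.imwrite("pics/w12.png",im);c=cam("wrist",st)
p=proj(c,(440.4,-8.8,152));print(p,cv2.cvtColor(im,cv2.COLOR_BGR2HSV)[int(p[1]),int(p[0])])
h=cv2.cvtColor(im,cv2.COLOR_BGR2HSV);k=cv2.inRange(h,(18,50,225),(30,105,255))
k=cv2.morphologyEx(k,cv2.MORPH_OPEN,np.ones((5,5)))
for q in cv2.findContours(k,cv2.RETR_EXTERNAL,cv2.CHAIN_APPROX_NONE)[0]:
    if cv2.contourArea(q)>200:
        r=cv2.minAreaRect(q);b=cv2.boxPoints(r);w=np.array([onz(c,x,152) for x in b]);d=w[1]-w[0];e=w[2]-w[1]
        print(r,cv2.contourArea(q),"W",onz(c,r[0],152),"sides",np.linalg.norm(d),np.linalg.norm(e),"ang",np.degrees(np.arctan2(d[1],d[0]))%90)
```

```text
pos [438.7  -8.1 283.6] ang -143.1 w 42.8 t 33.2 F [ 0.  -0.6  0.3] -> tool [-1.  -1.5 -6.4] roll -0.1
[315.3 240.2] [ 29  41 255]
((22.917068481445312, 405.6536560058594), (24.864120483398438, 61.1824951171875), 65.224853515625) 542.5 W [ 710.6 -121.5  152. ] sides 59.496619432973596 23.144207812339033 ang 62.85499119585572
((627.8823852539062, 390.0294189453125), (7.031442165374756, 47.50510787963867), 30.963754653930664) 262.0 W [386.3 282.3 152. ] sides 42.12503425673726 6.84595256071159 ang 21.855870947775173
```

Run:
```python
from h import *
np.set_printoptions(precision=1,suppress=True)
im=cv2.imread("pics/w12.png");c=cam("wrist");h=cv2.cvtColor(im,cv2.COLOR_BGR2HSV)
print(h[205:275:5,280:355:6,1])
for lo,hi in((25,60),(25,75)):
    k=cv2.inRange(h,(10,lo,235),(40,hi,255));m=np.zeros_like(k);m[195:285,270:365]=k[195:285,270:365]
    m=cv2.morphologyEx(m,cv2.MORPH_OPEN,np.ones((3,3)))
    for q in cv2.findContours(m,cv2.RETR_EXTERNAL,cv2.CHAIN_APPROX_NONE)[0]:
        if cv2.contourArea(q)>150:
            r=cv2.minAreaRect(q);b=cv2.boxPoints(r);w=np.array([onz(c,x,152) for x in b]);d=w[1]-w[0];e=w[2]-w[1]
            print(r,cv2.contourArea(q),"W",onz(c,r[0],152),"sides",np.linalg.norm(d),np.linalg.norm(e),"ang",np.degrees(np.arctan2(d[1],d[0]))%90)
```

```text
[[142 143 255  95  49 166 103 169  73  54 255 151 150]
 [149 142 210  37  49  37  41  82 111 157 255 148 149]
 [148 151  12  47 180  77 198  65 116 255  73 150 148]
 [150 152  24  15  84 113 112 114 119 115  17 150 150]
 [151 148 193 144 108 112 115 114 115   1  13 153 151]
 [148 150 148 255 113  54  62  49  49 255 153 152 152]
 [152 150 147 152 110  55  51  39  34 168 150 152 151]
 [150 148 149 149 107  60  43  38  39 148 149 154 152]
 [152 150 149 149 107  45  43  37  39 148 149 151 152]
 [150 153 151 152 113  54  47  52  57 150 147 149 150]
 [150 152 152 147 151 149 153 151 151 152 151 151 148]
 [151 152 150 149 148 149 147 151 151 152 152 149 151]
 [150 151 150 148 148 149 150 151 150 150 151 150 151]
 [151 151 151 150 149 148 150 150 153 152 151 151 150]]
((318.5, 240.0), (20.0, 23.0), 90.0) 411.5 W [438.9  -7.2 152. ] sides 17.038220023310863 15.489528710895584 ang 36.95760088635163
((318.0, 239.5), (23.0, 24.0), 90.0) 507.0 W [438.8  -7.7 152. ] sides 17.750732633517945 17.799007463579407 ang 36.95725493440058
((310.6862487792969, 209.76553344726562), (31.39119529724121, 8.885866165161133), 4.763641834259033) 160.0 W [424.  -25.5 152. ] sides 6.555155110011717 22.79897885300578 ang 31.270222597788234
```

Emit:
{"api": "drive_tool", "payload": {"targets": [[0, 0, 0, 30, 0], [0, 0, 0, 60, 0], [0, 0, 0, 90, 0], [0, 0, 0, 120, 0], [0, 0, 0, 144, 0], [0, 0, 0, 144, 0], [0, 0, 0, 144, 0], [1, 0, 0, 144, 0], [1, 0, 0, 144, 0], [1, 0, 0, 144, 0], [1, 0, 0, 144, 0], [1, 0, 0, 144, 0]]}}

```text
clock: 34.5
position: [439.9, -7.6, 141.4]
ee_rot: [-0.317, 0.948, -0.0, 0.002]
contact_force: [0.9, -1.5, 6.1]
gripper_width: 21.0
grasp_force: 59.7
```

Emit:
{"api": "drive_tool", "payload": {"targets": [[1, 0, 0, 0, 0], [1, 0, 0, -20, 0], [1, 0, 0, -50, 0], [1, 0, 0, -80, 0], [1, 0, 0, -110, 0], [1, 0, 0, -140, 0], [1, 0, 0, -165, 0], [1, 0, 0, -165, 0], [1, 0, 0, -165, 0]]}}

```text
clock: 35.4
position: [437.6, -7.7, 304.0]
ee_rot: [-0.317, 0.948, 0.001, -0.0]
contact_force: [-0.7, -0.1, -2.5]
gripper_width: 21.0
grasp_force: 58.8
```

Run:
```python
from h import *
plan(390,-207,305,179.1)
```

```text
pos [437.6  -7.7 304. ] ang -143.0 w 21.0 t 35.4 F [-0.7 -0.1 -2.5] -> tool [ 157.8 -130.6   -1. ] roll 37.9
```

Emit:
{"api": "drive_tool", "payload": {"targets": [[1, 12, -10, 0, 4], [1, 28, -23, 0, 8], [1, 46, -38, 0, 12], [1, 64, -53, 0, 16], [1, 82, -68, 0, 20], [1, 100, -83, 0, 24], [1, 118, -98, 0, 28], [1, 136, -113, 0, 32], [1, 150, -124, 0, 36], [1, 157.8, -130.6, 0, 37.9], [1, 157.8, -130.6, 0, 37.9], [1, 157.8, -130.6, 0, 37.9]]}}

```text
clock: 36.6
position: [390.7, -206.8, 304.0]
ee_rot: [0.008, 1.0, 0.0, -0.001]
contact_force: [-0.1, 0.8, -0.8]
gripper_width: 21.2
grasp_force: 58.7
```

Run:
```python
from h import *
plan(388,-207,230,179.1)
```

```text
pos [ 390.7 -206.8  304. ] ang 179.1 w 21.2 t 36.6 F [-0.1  0.8 -0.8] -> tool [ 2.7 -0.3 74. ] roll 0.0
```

Emit:
{"api": "drive_tool", "payload": {"targets": [[1, 3, 0, 25, 0], [1, 3, 0, 50, 0], [1, 3, 0, 74, 0], [1, 3, 0, 74, 0], [1, 3, 0, 74, 0], [1, -10, 0, 74, 0], [1, -25, 0, 74, 0], [1, -40, 0, 74, 0], [1, -55, 0, 74, 0], [1, -70, 0, 74, 0], [1, -70, 0, 74, 0]]}}

```text
clock: 37.7
position: [463.6, -208.4, 230.5]
ee_rot: [0.008, 1.0, -0.0, 0.0]
contact_force: [-0.5, -0.4, -2.3]
gripper_width: 21.0
grasp_force: 58.8
```

Run:
```python
from h import *
plan(514,-209,230,179.1); look("s13")
s=cv2.imread("pics/s13.png");cv2.imwrite("pics/s13c.png",cv2.resize(s[180:340,270:450],None,fx=3.5,fy=3.5))
```

```text
pos [ 463.6 -208.4  230.5] ang 179.1 w 21.0 t 37.7 F [-0.5 -0.4 -2.3] -> tool [-50.4   0.2   0.5] roll 0.0
tilt 0.1514 [165.9  167.3  168.33 169.26 169.77 170.83 171.54 172.41]
```

Emit:
{"api": "drive_tool", "payload": {"targets": [[1, -15, 0, 0, 0], [1, -35, 0, 0, 0], [1, -50, 0, 0, 0], [1, -50, 0, 0, 0], [1, -50, 0, 10, 0], [1, -50, 0, 19, 0], [1, -50, 0, 19, 0], [0.4, -50, 0, 19, 0], [0, -50, 0, 19, 0], [0, -50, 0, 19, 0], [0, -50, 0, 0, 0], [0, -50, 0, -40, 0]]}}

```text
clock: 38.95
position: [509.2, -208.6, 268.6]
ee_rot: [0.008, 1.0, 0.001, -0.004]
contact_force: [0.6, 0.2, 0.1]
gripper_width: 42.7
grasp_force: 0.0
```

Emit:
{"api": "drive_tool", "payload": {"targets": [[0, 0, 0, -30, 0], [-0.4, 0, 0, -60, 0], [-0.4, 0, 0, -60, 0]]}}

```text
clock: 39.25
position: [512.7, -209.9, 336.5]
ee_rot: [0.008, 1.0, -0.002, 0.005]
contact_force: [-0.2, 0.4, 0.8]
gripper_width: 59.8
grasp_force: 0.0
```

Run:
```python
from h import *
np.set_printoptions(precision=1,suppress=True)
plan(627,-49,300,-91); look("s14")
S=cam("side");im=cv2.imread("pics/s14.png");h=cv2.cvtColor(im,cv2.COLOR_BGR2HSV)
t=arm.get_image("top");cv2.imwrite("pics/t14.png",t)
for n,P in dict(y=(514,-209,69),r=(577,-210,69)).items():
    for dz in(15,45):
        q=proj(S,np.array(P)+[-19,-19,dz]).astype(int);print(n,dz,q,h[q[1],q[0]])
```

```text
pos [ 512.7 -209.9  336.5] ang 179.1 w 59.8 t 39.2 F [-0.2  0.4  0.8] -> tool [-111.7  162.7   36.5] roll -89.9
tilt 0.1520 [165.9 167.3 168.2 169.2 169.8 170.6 171.5 172.4]
y 15 [373 319] [ 16 216 130]
y 45 [373 308] [ 23 239 156]
r 15 [393 307] [  7 197 118]
r 45 [394 297] [  1 194 108]
```

Emit:
{"api": "drive_tool", "payload": {"targets": [[-0.4, -10, 15, 0, -8], [-0.4, -20, 30, 0, -16], [-0.4, -30, 45, 0, -24], [-0.4, -40, 60, 0, -32], [-0.4, -50, 75, 0, -40], [-0.4, -60, 90, 0, -48], [-0.4, -70, 105, 10, -56], [-0.4, -80, 120, 20, -64], [-0.4, -90, 135, 30, -72], [-0.4, -100, 150, 36, -80], [-0.4, -112.7, 161.7, 36, -88], [-0.4, -112.7, 161.7, 36, -90]]}}

```text
clock: 40.55
position: [626.7, -47.8, 292.0]
ee_rot: [-0.703, 0.711, 0.001, -0.002]
contact_force: [-0.4, 0.3, -0.6]
gripper_width: 59.2
grasp_force: 0.0
```

Emit:
{"api": "drive_tool", "payload": {"targets": [[-0.4, 0, 0, 0, 0], [-0.4, 0, 0, 0, 0]]}}

```text
clock: 40.75
position: [625.8, -49.3, 293.7]
ee_rot: [-0.701, 0.713, 0.001, -0.001]
contact_force: [-0.8, -0.2, -0.3]
gripper_width: 59.7
grasp_force: 0.0
```

Run:
```python
from h import *
np.set_printoptions(precision=1,suppress=True)
plan(628,-50,223,-91); look("s15")
st=arm.read_state();im=arm.get_image("wrist");cv2.imwrite("pics/w15.png",im);c=cam("wrist",st)
k=(im.max(2)<95).astype(np.uint8);a=proj(c,(628,-53,240));print(a)
x,y=a.astype(int);n,l,s,ce=cv2.connectedComponentsWithStats(k[:400]);i=l[y,x];print(i,s[i],ce[i])
r=s[i];print(onz(c,(r[0],y),240),onz(c,(r[0]+r[2],y),240),onz(c,(x,r[1]+r[3]),241))
```

```text
pos [625.8 -49.3 293.7] ang -91.0 w 59.7 t 40.8 F [-0.8 -0.2 -0.3] -> tool [ 0.6 -2.3 70.7] roll 0.0
tilt 0.1521 [165.9 167.3 168.3 169.2 169.9 170.5 171.5 172.4]
[313.3 271.5]
34 [ 296  234   35   50 1657] [313.1 258.5]
[637.2 -53.5 240. ] [618.6 -53.1 240. ] [628.3 -46.3 241. ]
```

Emit:
{"api": "drive_tool", "payload": {"targets": [[-0.4, 3, -2, 30, 0], [-0.4, 3, -2, 60, 0], [-0.4, 3, -2, 69, 0], [-0.4, 3, -2, 69, 0], [1, 3, -2, 69, 0], [1, 3, -2, 69, 0], [1, 3, -2, 69, 0], [1, 3, -2, 69, 0], [1, 3, -2, 69, 0]]}}

```text
clock: 41.75
position: [627.8, -52.6, 227.4]
ee_rot: [-0.701, 0.713, -0.0, -0.0]
contact_force: [-4.6, -0.2, 4.9]
gripper_width: 18.8
grasp_force: 61.0
```

Emit:
{"api": "drive_tool", "payload": {"targets": [[1, -8, 0, -1, 0], [1, -17, 0, -1, 0], [1, -26, 0, -1, 0], [1, -35, 0, 0, 0], [1, -44, 0, 0, 0], [1, -53, 0, 1, 0], [1, -62, 0, 1, 0], [1, -71, 0, 2, 0], [1, -80, 0, 3, 0], [1, -88, 0, 4, 0], [1, -92, 0, 5, 0], [1, -92, 0, 5, 0]]}}

```text
clock: 42.95
position: [629.4, 40.8, 220.3]
ee_rot: [-0.702, 0.713, 0.001, -0.0]
contact_force: [-5.2, 1.7, 3.1]
gripper_width: 19.1
grasp_force: 62.0
```

Emit:
{"api": "drive_tool", "payload": {"targets": [[-0.4, 0, 0, 0, 0], [-0.4, 0, 0, 0, 0], [-0.4, 0, 0, -20, 0], [-0.4, 0, 0, -60, 0], [-0.4, 0, 0, -70, 0], [-0.4, 0, 0, -70, 0], [-0.4, 0, 0, -70, 0], [-0.4, 0, 0, -70, 0], [-0.4, 0, 0, -70, 0], [-0.4, 0, 0, -70, 0], [-0.4, 0, 0, -70, 0], [-0.4, 0, 0, -70, 0]]}}

```text
clock: 44.15
position: [629.7, 39.8, 290.6]
ee_rot: [-0.701, 0.713, 0.0, -0.0]
contact_force: [0.0, -0.6, 0.2]
gripper_width: 59.6
grasp_force: 0.0
```

Emit:
{"api": "drive_tool", "payload": {"targets": [[-0.4, 0, 0, 0, 0], [-0.4, 0, 0, 0, 0], [-0.4, 0, 0, 0, 0], [-0.4, 0, 0, 0, 0], [-0.4, 0, 0, 0, 0], [-0.4, 0, 0, 0, 0], [-0.4, 0, 0, 0, 0], [-0.4, 0, 0, 0, 0], [-0.4, 0, 0, 0, 0], [-0.4, 0, 0, 0, 0], [-0.4, 0, 0, 0, 0], [-0.4, 0, 0, 0, 0]]}}

```text
clock: 45.35
position: [629.7, 39.7, 290.8]
ee_rot: [-0.701, 0.713, -0.0, 0.0]
contact_force: [-0.4, 0.0, 0.1]
gripper_width: 59.9
grasp_force: 0.0
```

Run:
```python
from h import *
plan(628,-50,223,-91); look("s16")
```

```text
pos [629.7  39.7 290.8] ang -90.9 w 59.9 t 45.4 F [-0.4  0.   0.1] -> tool [89.7  0.2 67.8] roll 0.1
tilt 0.0763 [   nan    nan 176.35 177.27 178.24 178.76 179.37 180.  ]
```

Emit:
{"api": "drive_tool", "payload": {"targets": [[-0.4, 0, 0, 40, 0], [-0.4, 0, 0, 67, 0], [-0.4, 0, 0, 67, 0], [-0.4, 0, 0, 67, 0], [1, 0, 0, 67, 0], [1, 0, 0, 67, 0], [1, 0, 0, 67, 0], [1, 0, 0, 67, 0], [1, 0, 0, 67, 0]]}}

```text
clock: 46.3
position: [629.4, 39.7, 224.6]
ee_rot: [-0.701, 0.713, -0.0, -0.0]
contact_force: [-3.0, 1.4, 2.6]
gripper_width: 18.9
grasp_force: 60.1
```

Emit:
{"api": "drive_tool", "payload": {"targets": [[1, -4, 0, 3, 0], [1, -8, 0, 6, 0], [1, -12, 0, 9, 0], [1, -12.5, 0, 10, 0], [1, -12.5, 0, 10, 0], [1, -12.5, 0, 10, 0]]}}

```text
clock: 46.9
position: [629.6, 52.6, 213.4]
ee_rot: [-0.701, 0.713, 0.001, -0.0]
contact_force: [-3.2, -0.4, 1.6]
gripper_width: 19.1
grasp_force: 61.0
```

Emit:
{"api": "drive_tool", "payload": {"targets": [[-0.4, 0, 0, 0, 0], [-0.4, 0, 0, 0, 0], [-0.4, 0, 0, -20, 0], [-0.4, 0, 0, -60, 0], [-0.4, 0, 0, -60, 0], [-0.4, 0, 0, -60, 0], [-0.4, 0, 0, -60, 0], [-0.4, 0, 0, -60, 0], [-0.4, 0, 0, -60, 0], [-0.4, 0, 0, -60, 0], [-0.4, 0, 0, -60, 0], [-0.4, 0, 0, -60, 0]]}}

```text
clock: 48.1
position: [629.9, 52.2, 273.7]
ee_rot: [-0.701, 0.713, 0.0, -0.0]
contact_force: [-0.2, -0.2, -0.6]
gripper_width: 59.8
grasp_force: 0.0
```

Emit:
{"api": "drive_tool", "payload": {"targets": [[-0.4, 0, 0, 0, 0], [-0.4, 0, 0, 0, 0], [-0.4, 0, 0, 0, 0], [-0.4, 0, 0, 0, 0], [-0.4, 0, 0, 0, 0], [-0.4, 0, 0, 0, 0], [-0.4, 0, 0, 0, 0], [-0.4, 0, 0, 0, 0], [-0.4, 0, 0, 0, 0], [-0.4, 0, 0, 0, 0], [-0.4, 0, 0, 0, 0], [-0.4, 0, 0, 0, 0]]}}

```text
clock: 49.3
position: [629.9, 52.2, 273.8]
ee_rot: [-0.701, 0.713, -0.0, -0.0]
contact_force: [-0.4, 0.8, -0.7]
gripper_width: 59.7
grasp_force: 0.0
```

Run:
```python
from h import *
plan(628,-50,223,-91); look("s17")
```

```text
pos [629.9  52.2 273.8] ang -90.9 w 59.7 t 49.3 F [-0.4  0.8 -0.7] -> tool [102.2   0.2  50.8] roll 0.1
tilt 0.0122 [   nan    nan    nan 184.34 185.16 185.57 186.3  187.  ]
```

Emit:
{"api": "drive_tool", "payload": {"targets": [[-0.4, 0, 0, 40, 0], [-0.4, 0, 0, 59, 0], [-0.4, 0, 0, 59, 0], [-0.4, 0, 0, 59, 0], [1, 0, 0, 59, 0], [1, 0, 0, 59, 0], [1, 0, 0, 59, 0], [1, 0, 0, 59, 0], [1, 0, 0, 59, 0]]}}

```text
clock: 50.25
position: [629.6, 52.3, 215.4]
ee_rot: [-0.701, 0.713, 0.0, -0.0]
contact_force: [-3.9, 1.5, 2.1]
gripper_width: 19.5
grasp_force: 59.6
```

Emit:
{"api": "drive_tool", "payload": {"targets": [[1, -1, 0, 0, 0], [1, -2, 0, 0, 0], [1, -2.7, 0, 0, 0], [1, -2.7, 0, 0, 0], [1, -2.7, 0, 0, 0], [1, -2.7, 0, 0, 0], [1, -2.7, 0, 0, 0]]}}

```text
clock: 50.95
position: [629.7, 54.8, 214.8]
ee_rot: [-0.701, 0.713, 0.0, -0.0]
contact_force: [-4.6, -1.7, 3.3]
gripper_width: 19.1
grasp_force: 59.7
```

Emit:
{"api": "drive_tool", "payload": {"targets": [[-0.4, 0, 0, 0, 0], [-0.4, 0, 0, 0, 0], [-0.4, 0, 0, -20, 0], [-0.4, 0, 0, -60, 0], [-0.4, 0, 0, -60, 0], [-0.4, 0, 0, -60, 0], [-0.4, 0, 0, -60, 0], [-0.4, 0, 0, -60, 0], [-0.4, 0, 0, -60, 0], [-0.4, 0, 0, -60, 0], [-0.4, 0, 0, -60, 0], [-0.4, 0, 0, -60, 0]]}}

```text
clock: 52.15
position: [629.9, 54.9, 274.7]
ee_rot: [-0.701, 0.713, 0.0, -0.0]
contact_force: [0.7, 1.1, -0.0]
gripper_width: 59.5
grasp_force: 0.0
```

Emit:
{"api": "drive_tool", "payload": {"targets": [[-0.4, 0, 0, 0, 0], [-0.4, 0, 0, 0, 0], [-0.4, 0, 0, 0, 0], [-0.4, 0, 0, 0, 0], [-0.4, 0, 0, 0, 0], [-0.4, 0, 0, 0, 0], [-0.4, 0, 0, 0, 0], [-0.4, 0, 0, 0, 0], [-0.4, 0, 0, 0, 0], [-0.4, 0, 0, 0, 0], [-0.4, 0, 0, 0, 0], [-0.4, 0, 0, 0, 0]]}}

```text
clock: 53.35
position: [629.9, 54.9, 274.8]
ee_rot: [-0.701, 0.713, 0.0, -0.0]
contact_force: [-0.5, -0.2, -0.5]
gripper_width: 59.7
grasp_force: 0.0
```

Run:
```python
from h import *
plan(628,-50,223,-91); look("s18")
```

```text
pos [629.9  54.9 274.8] ang -90.9 w 59.7 t 53.4 F [-0.5 -0.2 -0.5] -> tool [104.9   0.2  51.8] roll 0.1
tilt 0.0016 [   nan    nan    nan 185.45 186.23 186.78 187.43 188.  ]
```

Emit:
{"api": "drive_tool", "payload": {"targets": [[-0.4, 0, 0, -30, 0], [-0.4, 0, 0, -50, 0], [-0.4, 0, 0, -50, 0], [-0.4, 0, 0, -50, 0], [-0.4, 0, 0, -50, 0], [-0.4, 0, 0, -50, 0], [-0.4, 0, 0, -50, 0], [-0.4, 0, 0, -50, 0], [-0.4, 0, 0, -50, 0], [-0.4, 0, 0, -50, 0], [-0.4, 0, 0, -50, 0], [-0.4, 0, 0, -50, 0]]}}

```text
clock: 54.6
position: [629.9, 55.0, 324.8]
ee_rot: [-0.701, 0.713, 0.0, 0.0]
contact_force: [-0.7, -0.3, 0.2]
gripper_width: 59.4
grasp_force: 0.0
```

Run:
```python
from h import *
look("s19")
s=cv2.imread("pics/s19.png");cv2.imwrite("pics/s19c.png",cv2.resize(s[150:350,240:460],None,fx=3,fy=3,interpolation=cv2.INTER_CUBIC))
```

```text
tilt 0.0015 [   nan    nan    nan 185.44 186.23 186.81 187.44 188.  ]
```

View pics/s19c.png

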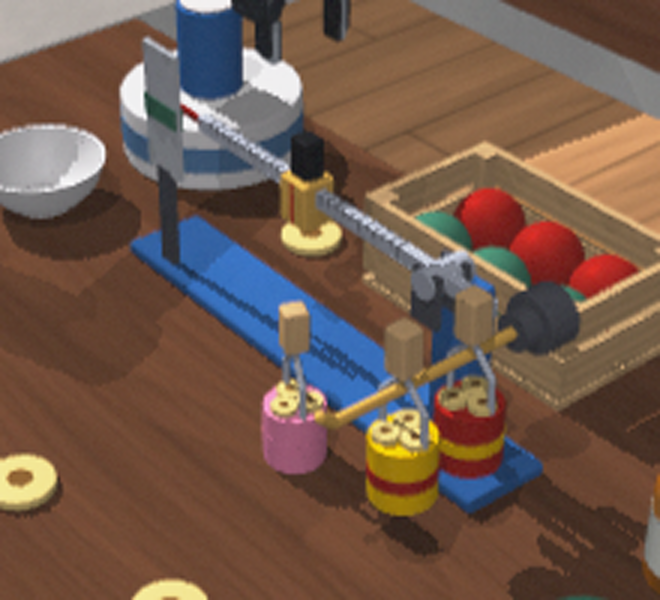

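The red tin (470,430) and yellow tin (403,460) hang on the peg. The pointer line (190,112) runs at the green band's level, and the pink look-alike hasn't been touched.

```bash
python3 -c "
from bench import arm
print(arm.job_done())"
```

```text
the job is handed in; nothing more can be done
None
```

The scale was zeroed, then the two tins present (tin_b red, tin_c yellow) were hung on the peg and weighed: the beam settled within about 0.002 rad of level both times, and the job is handed in (no verdict was returned).

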